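# Load and close a print carrier for lipstick cases

### The job

Lay every lipstick case from the supply tray in its own pocket of the steel print carrier, then lower the blue mask plate over the two locating pins until it rests flush on the rails, and finally swing both red-handled clamps fully down onto it. Leave the blue-capped pot, the yellow-capped jar and the bin of caps alone.

Things in the scene. Friction and masses are not known exactly. Their poses are not given: they have to be found in the camera images.
- fixture: Steel print carrier fixed to the bench, 156 (its x) by 284 mm (its y); origin at the centre of its underside on the bench, z up. At y = -93 and +93 mm an aluminium rail 22 mm wide runs along x, its flat top 34 mm above the bench: the plate's seat. Clamp brackets 54 mm high stand at |y| = 112 to 136 mm, |x| = 37 to 47 mm.
- pockets (a point): Middle of the fixture's 8 mm thick floor (on top, z = 8 mm). In the fixture's frame six open pockets are centred at x = -54, 0, +54 mm, y = -42, +42 mm, each 28 mm wide (x) and 76 mm long (y), between white ribs whose tops are 13 mm above the bench. A case lying in a pocket has its centre 19 mm above the bench.
- pin1 (a point): Tip of the first brass locating pin, at (55, 93, 59) mm in the fixture's frame: 12 mm diameter, standing 25 mm above the rail, the last 8 mm tapered to 5 mm.
- pin2 (a point): Tip of the second pin, alike, at (-55, -93, 59) mm in the fixture's frame.
- mask_plate: Blue mask plate, loose, 0.36 to 0.6 kg, 156 (x) by 208 (y) by 8 mm; origin at the centre of its underside, z up. Two 15.5 mm through holes at (x, y) = (55, 93) and (-55, -93) mm go over the pins; six windows 12 by 46 mm lie over the pockets. Fits also half a turn round. Flush, its origin is 34 mm straight above the fixture's. Starts flat on the bench at one side.
- plate_grip (a point): Middle of the top of the black grip rib on the mask plate's centre, 40 mm above the plate's underside (32 mm above its top face). The rib is 60 mm along the plate's x and 14 mm thick (y).
- tray: Flat steel supply tray fixed to the bench on the other side of the fixture, 210 (x) by 190 (y) mm; 4 mm thick floor, lips 10 mm high. Origin at the centre of its underside.
- left_clamp (a joint): Angle of the bail clamp at the fixture's +y end: 0 = lying closed on the mask plate, about 1.6 to 2.0 = open (swung up and outward), stop at 2.2. Hinge line parallel to the fixture's x, through (0, 124, 47) mm in the fixture's frame. Stiff hinge (0.12 N m): stays where it is left.
- right_clamp (a joint): The same for the clamp at the fixture's -y end; hinge line through (0, -124, 47) mm in the fixture's frame.
- left_clamp_grip (a point): Middle of the left clamp's red round grip bar: 14 mm diameter, along the fixture's x, held at its ends by two steel arms (50 mm free between them). It swings about the hinge at a radius of 56 mm; closed it is at (0, 74, 72) mm in the fixture's frame, over the plate; as the clamp opens it rises and goes outward (+y).
- right_clamp_grip (a point): The same for the right clamp; closed it is at (0, -74, 72) mm in the fixture's frame, and goes outward to -y.
- case1: Lipstick case (may be absent): square bar 22 by 70 by 22 mm, black base, brass band and beige cap, 50 g; origin at its centre, y along its length (cap at +y). Starts lying in the tray. Any case may go in any pocket, either way round, on any of its long sides.
- case2: Lipstick case (may be absent): square bar 22 by 70 by 22 mm, black base, brass band and beige cap, 50 g; origin at its centre, y along its length (cap at +y). Starts lying in the tray. Any case may go in any pocket, either way round, on any of its long sides.
- case3: Lipstick case (may be absent): square bar 22 by 70 by 22 mm, black base, brass band and beige cap, 50 g; origin at its centre, y along its length (cap at +y). Starts lying in the tray. Any case may go in any pocket, either way round, on any of its long sides.
- case4: Lipstick case (may be absent): square bar 22 by 70 by 22 mm, black base, brass band and beige cap, 50 g; origin at its centre, y along its length (cap at +y). Starts lying in the tray. Any case may go in any pocket, either way round, on any of its long sides.
- case5: Lipstick case (may be absent): square bar 22 by 70 by 22 mm, black base, brass band and beige cap, 50 g; origin at its centre, y along its length (cap at +y). Starts lying in the tray. Any case may go in any pocket, either way round, on any of its long sides.
- case6: Lipstick case (may be absent): square bar 22 by 70 by 22 mm, black base, brass band and beige cap, 50 g; origin at its centre, y along its length (cap at +y). Starts lying in the tray. Any case may go in any pocket, either way round, on any of its long sides.
- pot: Bystander: low pot with a blue cap, 68 mm diameter, 50 mm high, beyond the fixture; origin under its centre.
- jar: Bystander: jar with a yellow cap, 56 mm diameter, 65 mm high, beyond the fixture; origin under its centre.
- cap_bin: Bystander: open steel bin of small caps, 110 by 160 by 40 mm, beyond the fixture; origin under its centre.
Mind the look-alikes: they are no part of the job. What is shaped like the case4 but orange or purple is not meant.

How it is judged:
On the way, in this order (a step that is already met when the one before it is completed fails the run):
1. every lipstick case lies down in a pocket of the carrier (z of each of case1, case2, case3, case4, case5, case6 in the frame of fixture below 0.0205 m and x of case1 in the frame of fixture between -0.064 and 0.064 m and y of case1 in the frame of fixture between -0.05 and 0.05 m and angle between the y axis of each of case1, case2, case3, case4, case5, case6 and the y axis of fixture, either way round below 0.12 rad and x of case2 in the frame of fixture between -0.064 and 0.064 m and y of case2 in the frame of fixture between -0.05 and 0.05 m and x of case3 in the frame of fixture between -0.064 and 0.064 m and y of case3 in the frame of fixture between -0.05 and 0.05 m and x of case4 in the frame of fixture between -0.064 and 0.064 m and y of case4 in the frame of fixture between -0.05 and 0.05 m and x of case5 in the frame of fixture between -0.064 and 0.064 m and y of case5 in the frame of fixture between -0.05 and 0.05 m and x of case6 in the frame of fixture between -0.064 and 0.064 m and y of case6 in the frame of fixture between -0.05 and 0.05 m), for 0.2 s.
2. the mask plate is over both pins and flush on the rails (z of mask_plate in the frame of fixture below 0.0365 m and horizontal distance between mask_plate and fixture below 0.005 m and angle between the z axis of mask_plate and the z axis of fixture, either way round below 0.03 rad and angle between the y axis of mask_plate and the y axis of fixture, either way round below 0.05 rad), for 0.2 s.
3. both clamps are down on the plate (value of joint each of left_clamp, right_clamp below 0.1 rad), for 0.2 s.
At the end, for the whole second after the job is handed in: All cases flat in pockets (centre < 20.5 mm above the fixture origin, within 0.12 rad); plate flush on the rails (underside < 36.5 mm up, < 5 mm off-centre, within 0.03 rad of level, 0.05 rad of heading) and at rest; both clamps below 0.1 rad; bystanders moved < 3 cm (all of step 1 and all of step 2 and all of step 3 and linear speed of mask_plate below 0.02 m/s); the robot touches nothing.
It fails at once if the pot is pushed more than 3 cm or tipped over (distance of pot from where it was at the start of the episode above 0.03 m or angle between pot's own z axis and vertical above 0.5 rad).
It fails at once if the jar is pushed more than 3 cm or tipped over (distance of jar from where it was at the start of the episode above 0.03 m or angle between jar's own z axis and vertical above 0.5 rad).
It fails at once if the bin of caps is pushed more than 3 cm or tipped over (distance of cap_bin from where it was at the start of the episode above 0.03 m or angle between cap_bin's own z axis and vertical above 0.5 rad).
Of case1, case2, case3, case4, case5, case6 only 4 to 6 are there at a start; the rules pass over those that are not, and their reading is None.
At some moment in a run one of case1, case2, case3, case4, case5, case6, mask_plate may be knocked a few centimetres aside while the robot is not near it.
Once in a run the grip may slacken for a moment while it holds something.
It also fails if it takes over 210 s, if anything falls off the work surface, if the arm or the gripper's body presses on something with over 40 N, if the wrist force passes 120 N, or if a joint passes its speed limit or range.

### The arm

A 6-joint arm with a two-finger parallel gripper is mounted at the origin on the work surface. World frame = base frame: x ahead of the robot, y to its left, z up, the work surface at z = 0. Lengths are in m, angles in rad, forces in N, time in s.
With the tool pointing down it reaches from about 0.3 to 0.775 m from the base axis. Payload 14.6 kg.
Tool frame: the origin (TCP) lies on the centre line of the jaws, within the pads' length; the fingertips stand 19 mm ahead of it and the grasp point (between the pads) is the TCP; z points along the fingers, y is the line along which they close (so a half turn about z gives the same grasp; the last joint's range is limited). The gripper opens to 94 mm and grips with 3 to 60 N. Pads are 16 mm wide; open, the fingers measure 119 mm over their backs; the gripper's body (75 mm by 177 mm) begins 78 mm behind the grasp point.
Start: joints at [1.051, 0.3, 1.521, -0, 1.321, -0.067], TCP at [0.241, 0.495, 0.224] pointing down, gripper open.
Joint ranges: [-3.03, 3.03], [-0.79, 2.21], [0.23, 2.52], [-1.04, 4.18], [0, 3.07], [-2.55, 2.55]. Speed limits (rad/s): [2.22, 2.22, 2.57, 3.14, 3.14, 3.14].

### API

Orientations are given as [roll, pitch, yaw] about the fixed x, y, z axes, in that order (R = Rz(yaw) Ry(pitch) Rx(roll)).
In Python, from station import get_obs, camera, workorder gives the robot as it stands.
- The arm moves only by the tool play_rows, never from a script. Its argument "motion" is a list that holds one entry, the list of rows, each a list of 7 numbers: the shift along the tool's x, y, z as a fraction of full scale, then the turn, a rotation vector about the tool's x, y, z as a fraction of full scale, then the opening, from -1 (shut) to 1 (fully open). In form: [[[x, y, z, ax, ay, az, grip], ...]]. A call has 1 to 10 rows; each row is the pose to reach, as a shift and turn from the pose commanded when the call began, along the tool's axes at that moment, turning the shorter way round; what a row does not reach only later rows make up. Full scale, the value 1, is 0.25 m for a shift and 2 pi rad for a turn. A row lasts 1/10 s, in which the tool goes at most 50 mm and 8.59 degrees, less where a joint would pass 70% of its speed; a pose out of reach is approached as far as the arm can. A call with a number of a shift or a turn outside -1 to 1 is refused whole. A call with a gripper value outside its range is refused whole. The fingers move at their own pace and stop on an object; "grip_force" is the grip in N (left out, the last holds). Time passes only in rows, so rows that repeat a pose let the fingers close. It gives the time, the measured TCP pose, the force, the opening and the grip force at its end, in the units of the state.
- get_obs(): the state, without advancing time (a new reading comes with each control period).
- camera(name): name is "side" or "top"; returns a dict with "frame" (420x560x3 uint8, red, green, blue), "z_map" (420x560 float32, m along the optical axis (not along the pixel's ray), 0 where there is no reading), "camera_matrix" (3x3 intrinsics, pixels), "T" (4x4, takes a point from camera to world coordinates). Camera axes: x right, y up, looking along -z (the intrinsics and any distortion apply to the point x, -y, -z); pixel columns grow to the right and rows downward; lengths in m; the calibration is good to about 2 mm. A picture is of the moment at which its call begins.
- workorder.hand_in(): hands the job in; it is judged then, once.
The state is a dict: "time_s": time; "qpos": joint angles; "joint_vel": joint speeds; "tau": joint torques, N m; "ee_pos": TCP position; "eef_rot": TCP orientation; "force": force on the tool from outside, world axes, zero at the start; "moment": the same for the moment, N m; "grip_width": finger opening in m; "grip_force": force on a finger pad.
Only numpy, scipy, OpenCV 4.12 (cv2) and the standard library are available. Lean on these libraries where they do the work, as an engineer would, in place of code of your own. Each camera call takes 0.05 s, during which the arm holds its last target. There are 200 camera calls.

## Working session

There is one attempt and no reset: what is moved stays moved. The work goes in short steps, Python scripts to look and compute and a tool call to move; the robot and the scene stay as the last step left them, time stands still between calls to the robot, and variables do not carry over. Pictures are saved under pics/ and viewed, at most 14 in all, crops included, and the job is handed in when it is done.

Besides the shell and the picture viewer there is one more tool, called after "Call:" as name([rows], argument=value, ...), one row to a line, values as JSON. play_rows: Moves the arm, as the interface text tells. Its arguments: {"type":"object","properties":{"motion":{"type":"array"},"grip_force":{"type":"number"}},"required":["motion"]}

```bash
ls; mkdir -p pics; python3 - <<'E'
from station import get_obs, camera
import cv2,numpy as np
print(get_obs())
for n in("top","side"):
    c=camera(n); cv2.imwrite(f"pics/{n}0.png",cv2.resize(c["frame"][:,:,::-1],(800,600),interpolation=cv2.INTER_CUBIC)); np.savez(f"{n}0.npz",**c)
    print(n,c["camera_matrix"],c["T"].round(4), [k for k in c])
E
```

```text
pics
{'time_s': 0.0, 'qpos': array([ 1.05141209e+00,  3.00467428e-01,  1.52159767e+00,  2.37921170e-05,
        1.32071019e+00, -6.66035169e-02]), 'joint_vel': array([-1.24649897e-03,  7.88652641e-04,  2.13185386e-03, -4.84004741e-05,
        8.28701075e-04, -2.28682142e-03]), 'tau': array([-5.02761177e-04, -5.31807625e+01, -3.52742171e+01,  7.07790256e-02,
        2.44326226e-02, -1.45315994e-04]), 'ee_pos': array([0.24048203, 0.49436163, 0.22388132]), 'eef_rot': array([-3.14041417e+00, -1.01703432e-04,  2.68880597e+00]), 'force': array([ 0.92952076,  0.53896544, -0.27101367]), 'moment': array([ 0.04225094, -0.00062819, -0.01330633]), 'grip_force': 0.0, 'grip_width': 0.09408152086620328}
top [[387.69782913   0.         270.24279093]
 [  0.         387.69782913 212.81959575]
 [  0.           0.           1.        ]] [[-7.000e-04  9.807e-01 -1.954e-01  3.973e-01]
 [-9.999e-01  1.700e-03  1.220e-02 -4.300e-02]
 [ 1.230e-02  1.954e-01  9.806e-01  9.843e-01]
 [ 0.000e+00  0.000e+00  0.000e+00  1.000e+00]] ['frame', 'z_map', 'camera_matrix', 'T']
side [[458.24513447   0.         275.55450092]
 [  0.         458.24513447 217.5256902 ]
 [  0.           0.           1.        ]] [[ 0.8912  0.3329 -0.308   0.1902]
 [-0.4533  0.6751 -0.582  -0.7915]
 [ 0.0142  0.6583  0.7526  1.0411]
 [ 0.      0.      0.      1.    ]] ['frame', 'z_map', 'camera_matrix', 'T']
```

View pics/top0.png

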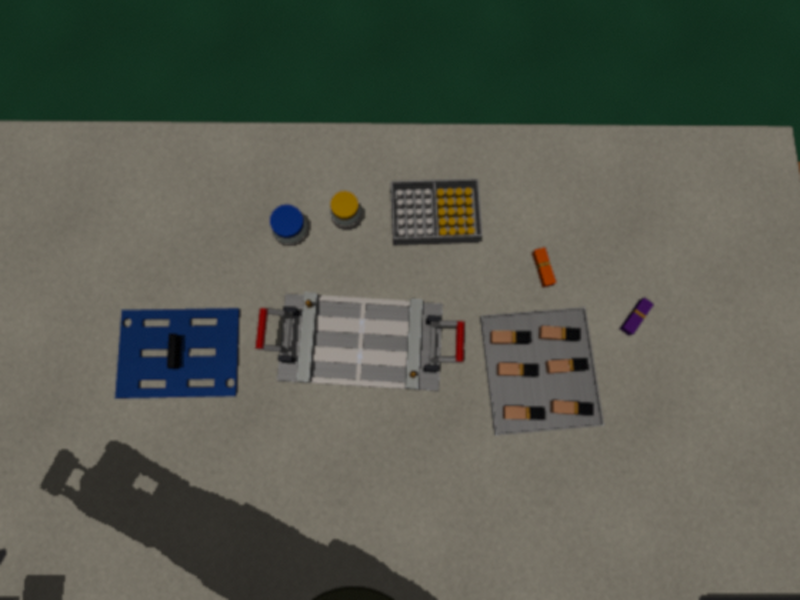

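View pics/side0.png

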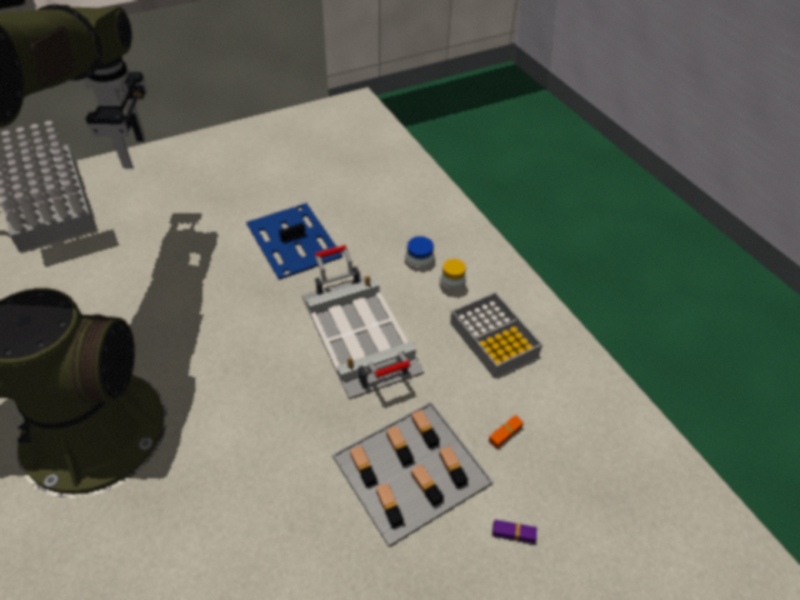

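The top view shows six beige/black cases in the tray (about px 485–600, 310–430), the plate at left (180, 350), and the fixture in the middle (360, 340). Both clamps are open. Orange (545, 267) and purple (637, 316) look-alikes lie outside the tray. Next I'll measure positions from depth in both views.

```bash
cat > h.py <<'E'
import numpy as np, cv2
from station import get_obs, camera, workorder
def cloud(c):
    K,T,z=c["camera_matrix"],c["T"],c["z_map"].astype(float)
    v,u=np.mgrid[:z.shape[0],:z.shape[1]]
    P=np.stack([(u-K[0,2])/K[0,0]*z,-(v-K[1,2])/K[1,1]*z,-z],-1)@T[:3,:3].T+T[:3,3]
    P[z==0]=np.nan
    return P
def proj(c,p):
    q=np.linalg.inv(c["T"])@np.append(p,1); q=q[:3]*[1,-1,-1]; r=c["camera_matrix"]@q
    return r[:2]/r[2]
def rect(xy):   # centre, (long, short), heading of long side in (-pi/2, pi/2]
    (cx,cy),(w,h),a=cv2.minAreaRect((xy*1000).astype(np.float32))
    a=np.deg2rad(a)
    if h>w: w,h,a=h,w,a+np.pi/2
    return np.array([cx,cy]).round(1),(round(w,1),round(h,1)),round((a+np.pi/2)%np.pi-np.pi/2,3)
def blobs(m,P,nmin=25):
    n,L,st,_=cv2.connectedComponentsWithStats(m.astype(np.uint8))
    for i in range(1,n):
        if st[i,4]>=nmin: yield L==i
def hsv(c): return cv2.cvtColor(c["frame"],cv2.COLOR_RGB2HSV)
E
python3 - <<'E'
from h import *
for n in("top","side"):
    c=dict(np.load(n+"0.npz")); P=cloud(c); H=hsv(c); x,y,z=P[...,0],P[...,1],P[...,2]
    print(n,"bench z",np.nanmedian(z[(abs(x-.35)<.02)&(abs(y)<.2)]), np.nanstd(z[(abs(x-.35)<.02)&(abs(y)<.2)]))
    def show(t,m,k=25):
        for b in blobs(m,P,k):
            q=P[b]; print(t,b.sum(),rect(q[:,:2]),"mean",(q.mean(0)*1000).round(1),"zmed",round(np.median(q[:,2])*1000,1))
    box=(x>.3)&(x<.75)
    show("case",box&(z>.017)&(z<.034)&(y<-.15)&(y>-.5))
    show("rail",box&(z>.030)&(z<.038)&(abs(y)<.25))
    show("blue",(H[...,0]>100)&(H[...,0]<125)&(H[...,1]>120)&(z<.03)&box)
    show("rib",box&(z>.03)&(z<.05)&(y>.2)&(y<.55),10)
    show("red",((H[...,0]<6)|(H[...,0]>174))&(H[...,1]>150)&(z>.06),10)
    show("pin",box&(H[...,0]>8)&(H[...,0]<22)&(H[...,1]>110)&(z>.04)&(abs(y)<.15)&(x<.55),3)
    show("bystand",(x>.52)&(x<.75)&(z>.03)&(z<.1))
E
```

```text
top bench z 0.0008630763131413643 0.0017166237213643069
case 25 (array([ 743.4, -157.3]), (13.2, 10.9), np.float64(1.359)) mean [ 743.2 -157.3   22.4] zmed 23.3
case 43 (array([ 743.7, -199.2]), (29.0, 10.5), np.float64(1.54)) mean [ 744.6 -199.1   22.9] zmed 22.8
case 26 (array([ 725.1, -158.3]), (13.9, 11.0), np.float64(-0.042)) mean [ 725.2 -158.1   22.7] zmed 22.9
case 26 (array([ 726.5, -175.3]), (13.5, 13.2), np.float64(-0.665)) mean [ 726.3 -174.7   22.1] zmed 22.1
case 27 (array([ 727. , -208.8]), (13.8, 13.1), np.float64(0.609)) mean [ 727.1 -209.    23.5] zmed 23.6
case 55 (array([ 710.1, -188.6]), (76.7, 2.1), np.float64(-1.52)) mean [ 710.1 -190.    25.3] zmed 25.5
case 237 (array([ 661. , -341.6]), (69.6, 22.9), np.float64(0.243)) mean [ 660.3 -341.    21.8] zmed 21.9
case 114 (array([ 560.1, -494.2]), (43.5, 22.0), np.float64(-0.668)) mean [ 557.  -489.5   22.1] zmed 22.3
case 257 (array([ 538.8, -361.1]), (69.1, 22.2), np.float64(1.514)) mean [ 538.6 -360.1   26. ] zmed 26.1
case 249 (array([ 532.1, -273.2]), (69.1, 21.1), np.float64(1.566)) mean [ 532.  -272.9   26.3]
[... 4303 characters left out ...]
p.float64(-0.64)) mean [ 463.3 -103.3   50.8] zmed 51.1
bystand 778 (array([ 635.5, 1299. ]), (229.7, 36.9), np.float64(-0.047)) mean [ 633.2 1299.6   65.7] zmed 66.0
bystand 224 (array([727.5, 123. ]), (64.4, 44.4), np.float64(-1.57)) mean [727.9 116.2  47.5] zmed 49.6
bystand 397 (array([564.3, 109.1]), (88.4, 87.0), np.float64(-0.012)) mean [558.8 102.   54.8] zmed 47.9
bystand 122 (array([740.1,  18.1]), (43.8, 18.8), np.float64(-1.565)) mean [741.1  12.9  50.8] zmed 50.9
bystand 233 (array([ 727.3, -146.2]), (163.8, 44.8), np.float64(-1.562)) mean [ 718.1 -149.9   36.6] zmed 36.7
bystand 314 (array([ 558.4, -138.5]), (91.0, 77.1), np.float64(1.556)) mean [ 549.4 -128.    51. ] zmed 36.1
```

Readings agree between the two views. Rails are at 34 mm, case tops 26 mm and the rib top 40 mm. The six tray blobs are 70×22 mm at z 26 mm. The blobs at (660, -342) and (560, -494) are the orange and purple look-alikes. I'll confirm with one enlarged crop and work out the plan.

```bash
cat > plan.py <<'E'
from h import *
YAW=-0.063; F=np.array([525.5,-10.7]); ey=np.array([-np.sin(YAW),np.cos(YAW)]); ex=np.array([np.cos(YAW),np.sin(YAW)])
def d(a,b,yaw=np.pi/2+YAW):   # world mm a->b in tool units (x,y,z) for tool-down with this yaw
    v=(np.array(b,float)-a)/250; x=np.array([np.cos(yaw),np.sin(yaw),0]); y=np.array([np.sin(yaw),-np.cos(yaw),0])
    return np.array([v@x,v@y,-v[2]]).round(3)
def pocket(i,j,z=0): return np.append(F+54*i*ex+42*j*ey,z)
E
python3 - <<'E'
from plan import *
c=dict(np.load("top0.npz")); im=c["frame"][205:310,325:465,::-1]
cv2.imwrite("pics/crop.png",cv2.resize(im,None,fx=5,fy=5,interpolation=cv2.INTER_CUBIC))
for i in(-1,0,1):
  for j in(-1,1): print(i,j,pocket(i,j).round(1))
C=dict(A=(401,-291.7),B=(475.4,-285.1),C=(532,-274),D=(409.8,-374.1),E=(482.2,-371.9),F=(538.5,-361.5))
# in fixture frame
for k,v in C.items(): q=np.array(v)-F; print(k,(q@ex).round(1),(q@ey).round(1))
E
```

```text
-1 -1 [469.  -49.2   0. ]
-1 1 [474.3  34.6   0. ]
0 -1 [522.9 -52.6   0. ]
0 1 [528.1  31.2   0. ]
1 -1 [576.7 -56.    0. ]
1 1 [582.   27.8   0. ]
A -106.6 -288.3
B -32.7 -277.0
C 23.1 -262.4
D -92.6 -370.0
E -20.5 -363.2
F 35.1 -349.3
```

Call:
play_rows([
  [[-0.98,-0.37,0.1,0,0,0.188,0],[-0.98,-0.37,0.1,0,0,0.188,0],[-0.98,-0.37,0.1,0,0,0.188,0],[-0.98,-0.37,0.1,0,0,0.188,0],[-0.98,-0.37,0.1,0,0,0.188,0],[-0.98,-0.37,0.1,0,0,0.188,0],[-0.98,-0.37,0.1,0,0,0.188,0],[-0.98,-0.37,0.1,0,0,0.188,0],[-0.98,-0.37,0.1,0,0,0.188,0],[-0.98,-0.37,0.1,0,0,0.188,0]],
], grip_force=20)

```text
time_s: 1.1
ee_pos: [0.4203, 0.3042, 0.1993]
eef_rot: [-3.141, 0.0, 1.512]
force: [-0.2, -0.5, -0.3]
grip_width: 0.0472
grip_force: 0.0
```

View pics/crop.png

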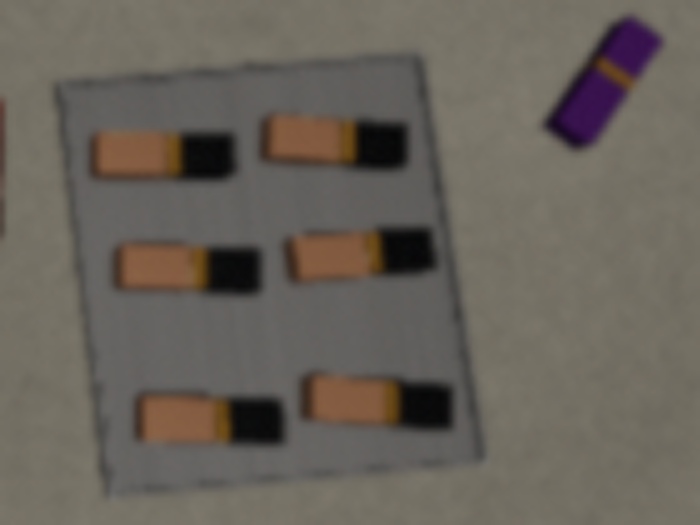

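The crop shows six beige/brass/black cases in the tray; these are the ones to move. The purple item (crop 610, 80) is a look-alike. I'll travel to above the nearest case, C.

Call:
play_rows([
  [[-0.95,0.3,0,0,0,0,0],[-0.95,0.3,0,0,0,0,0],[-0.95,0.3,0,0,0,0,0],[-0.95,0.3,0,0,0,0,0],[-0.95,0.3,0,0,0,0,0],[-0.95,0.3,0,0,0,0,0]],
])

```text
time_s: 1.7
ee_pos: [0.4811, 0.0581, 0.1995]
eef_rot: [3.141, 0.001, 1.506]
force: [0.5, 1.2, -0.3]
grip_width: 0.0469
grip_force: 0.0
```

Call:
play_rows([
  [[-0.95,0.29,0,0,0,0,0],[-0.95,0.29,0,0,0,0,0],[-0.95,0.29,0,0,0,0,0],[-0.95,0.29,0,0,0,0,0],[-0.95,0.29,0,0,0,0,0],[-0.95,0.29,0,0,0,0,0]],
])

```text
time_s: 2.3
ee_pos: [0.538, -0.1829, 0.1988]
eef_rot: [-3.141, 0.0, 1.507]
force: [-0.2, 0.6, -0.7]
grip_width: 0.0466
grip_force: 0.0
```

Call:
play_rows([
  [[-0.38,0,0.2,0,0,0,0],[-0.38,0,0.4,0,0,0,0],[-0.38,0,0.4,0,0,0,0],[-0.38,0,0.4,0,0,0,0]],
])

```text
time_s: 2.7
ee_pos: [0.5295, -0.2738, 0.0945]
eef_rot: [-3.135, -0.003, 1.509]
force: [1.3, 0.6, -0.2]
grip_width: 0.0467
grip_force: 0.0
```

```bash
python3 - <<'E'
from plan import *
o=get_obs(); p=o["ee_pos"]*1000; print(p,o["eef_rot"], d(p,[532,-274,30.5],o["eef_rot"][2]))
E
```

```text
[ 529.54611245 -273.79997801   94.52451225] [-3.13459582 -0.00346445  1.50857523] [-0.     0.01   0.256]
```

Call:
play_rows([
  [[0,0,0.14,0,0,0,0],[0,0,0.274,0,0,0,0],[0,0,0.274,0,0,0,0],[0,0,0.274,0,0,0,-0.7],[0,0,0.274,0,0,0,-0.7],[0,0,0.274,0,0,0,-0.7],[0,0,0.274,0,0,0,-0.7],[0,0,0.274,0,0,0,-0.7]],
], grip_force=25)

```text
time_s: 3.5
ee_pos: [0.5324, -0.2742, 0.0327]
eef_rot: [3.139, 0.001, 1.508]
force: [-1.2, 3.3, 8.5]
grip_width: 0.022
grip_force: 24.8
```

Call:
play_rows([
  [[0,0,-0.1,0,0,0,-0.7],[0,0,-0.3,0,0,0,-0.7],[0,0,-0.5,0,0,0,-0.7],[0,0,-0.5,0,0,0,-0.7],[0,0,-0.5,0,0,0,-0.7]],
])

```text
time_s: 4.0
ee_pos: [0.5319, -0.2741, 0.1574]
eef_rot: [3.139, 0.001, 1.508]
force: [-0.4, 0.3, -0.6]
grip_width: 0.0219
grip_force: 24.8
```

```bash
python3 - <<'E'
from plan import *
o=get_obs(); p=o["ee_pos"]*1000; print(p,o["eef_rot"],o["grip_width"],o["grip_force"])
for n in("top","side"):
    c=camera(n); P=cloud(c); x,y,z=P[...,0],P[...,1],P[...,2]
    u=proj(c,o["ee_pos"]-[0,0,.005]).astype(int); print(n,u)
    im=c["frame"][max(u[1]-50,0):u[1]+50,max(u[0]-60,0):u[0]+60,::-1]
    cv2.imwrite(f"pics/{n}1.png",cv2.resize(im,None,fx=5,fy=5,interpolation=cv2.INTER_CUBIC))
    m=(z>.12)&(z<.168)&(abs(x-p[0]/1000)<.06)&(abs(y-p[1]/1000)<.06)
    H=hsv(c)
    for b in blobs(m,P,20): q=P[b]; print(b.sum(),rect(q[:,:2]),q.mean(0)*1000, q[:,2].max()*1000)
E
```

```text
[ 531.94561962 -274.14039662  157.3835027 ] [3.13915936e+00 1.21699521e-03 1.50760499e+00] 0.021894097443924305 24.7556734085083
top [371 226]
64 (array([ 531.2, -244.8]), (21.2, 13.1), np.float64(-0.118)) [ 531.84277566 -242.61236883  147.71790158] 155.00166331169652
side [300 269]
305 (array([ 526.9, -276.2]), (71.4, 42.0), np.float64(-1.181)) [ 527.97753716 -286.88705562  148.70940311] 167.70997091716066
```

Call:
play_rows([
  [[0,0,0,0,0,0,-0.7],[0,0,0,0,0,0,-0.7],[0,0,0,0,0,0,-0.7]],
])

```text
time_s: 4.4
ee_pos: [0.5315, -0.2739, 0.1553]
eef_rot: [-3.141, -0.0, 1.508]
force: [0.2, 0.3, -0.1]
grip_width: 0.022
grip_force: 24.8
```

View pics/side1.png

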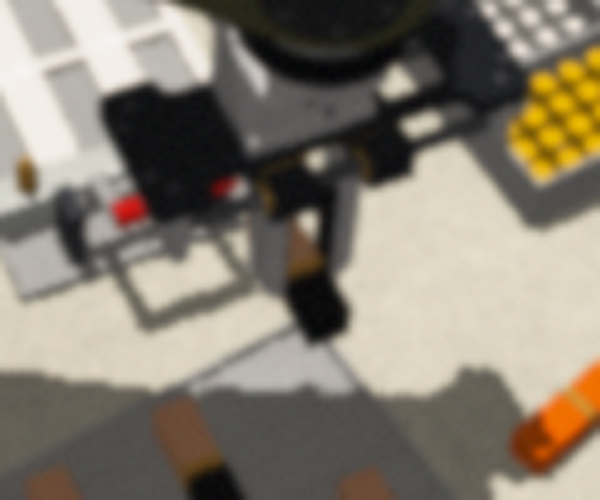

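The side crop (5x) shows the case held level at crop (315, 280). It is clear of everything and the arm tracks well once settled. I'll carry it to pocket (+54, +42).

Call:
play_rows([
  [[0.9,0.1,0,0,0,0,-0.7],[0.9,0.1,0,0,0,0,-0.7],[0.9,0.1,0,0,0,0,-0.7],[0.9,0.1,0,0,0,0,-0.7],[0.9,0.1,0,0,0,0,-0.7]],
])

```text
time_s: 4.9
ee_pos: [0.5709, -0.0476, 0.1558]
eef_rot: [-3.141, -0.0, 1.51]
force: [-0.4, -0.6, -1.4]
grip_width: 0.0217
grip_force: 24.8
```

Call:
play_rows([
  [[0.318,0.025,0,0,0,0,-0.7],[0.318,0.025,0,0,0,0,-0.7],[0.318,0.025,0.2,0,0,0,-0.7],[0.318,0.025,0.36,0,0,0,-0.7],[0.318,0.025,0.42,0,0,0,-0.7],[0.318,0.025,0.474,0,0,0,-0.7],[0.318,0.025,0.474,0,0,0,-0.7],[0.318,0.025,0.474,0,0,0,-0.7]],
])

```text
time_s: 5.7
ee_pos: [0.5828, 0.0277, 0.0387]
eef_rot: [3.14, -0.0, 1.507]
force: [0.4, -0.6, -0.9]
grip_width: 0.0218
grip_force: 25.0
```

Call:
play_rows([
  [[0,0,0.008,0,0,0,-0.7],[0,0,0.008,0,0,0,-0.7],[0,0,0.008,0,0,0,-0.7]],
])

```text
time_s: 6.0
ee_pos: [0.5823, 0.0279, 0.0359]
eef_rot: [3.141, 0.0, 1.508]
force: [0.2, -1.1, -0.4]
grip_width: 0.0217
grip_force: 25.0
```

Call:
play_rows([
  [[0,0,0,0,0,0,-0.2],[0,0,0,0,0,0,-0.2],[0,0,0,0,0,0,-0.2],[0,0,-0.1,0,0,0,-0.1],[0,0,-0.3,0,0,0,0],[0,0,-0.48,0,0,0,0],[0,0,-0.48,0,0,0,0]],
])

```text
time_s: 6.7
ee_pos: [0.5844, 0.028, 0.1619]
eef_rot: [3.132, -0.0, 1.508]
force: [-0.2, 0.2, -0.5]
grip_width: 0.0469
grip_force: 0.0
```

Call:
play_rows([
  [[-0.9,-0.1,0,0,0,0,0],[-0.9,-0.1,0,0,0,0,0],[-0.9,-0.1,0,0,0,0,0],[-0.9,-0.1,0,0,0,0,0],[-0.9,-0.1,0,0,0,0,0]],
])

```text
time_s: 7.2
ee_pos: [0.5418, -0.1982, 0.1548]
eef_rot: [-3.141, 0.0, 1.505]
force: [-0.0, 1.7, -0.5]
grip_width: 0.0471
grip_force: 0.0
```

```bash
cat >> plan.py <<'E'
def cases(n="top"):
    c=camera(n); P=cloud(c); x,y,z=P[...,0],P[...,1],P[...,2]
    m=(z>.017)&(z<.031)&(y<-.2)&(y>-.45)&(x>.36)&(x<.6)
    for b in blobs(m,P,100): print("tray",rect(P[b][:,:2]),(np.median(P[b][:,2])*1000).round(1))
    q=(P[...,:2]*1000-F); fx,fy=q@ex,q@ey
    m=(z>.022)&(z<.036)&(abs(fx)<72)&(abs(fy)<81)
    for b in blobs(m,P,60):
        (c0,s,a)=rect(np.stack([fx,fy],-1)[b]/1000); print("pocket",c0,s,a,(np.median(z[b])*1000).round(1))
    return c
E
python3 - <<'E'
from plan import *
cases(); cases("side"); print(get_obs()["ee_pos"]*1000)
E
```

```text
tray (array([ 483.5, -384. ]), (44.7, 21.8), np.float64(-1.463)) 26.2
tray (array([ 409.8, -375. ]), (68.3, 22.1), np.float64(1.494)) 26.3
pocket [53.3 41.6] (68.7, 22.4) -1.555 30.2
tray (array([ 475.5, -285.7]), (71.6, 23.4), np.float64(1.534)) 25.2
tray (array([ 400.8, -292.5]), (70.0, 22.7), np.float64(1.544)) 26.0
tray (array([ 538.7, -362.2]), (71.6, 23.5), np.float64(1.499)) 25.6
tray (array([ 482.2, -372. ]), (70.5, 23.5), np.float64(-1.494)) 25.5
tray (array([ 409.7, -375.6]), (70.9, 22.4), np.float64(1.499)) 25.6
pocket [52.3 58.5] (44.9, 22.7) 1.532 30.1
[ 541.92795416 -198.02655787  154.74631669]
```

First case sits flat in its pocket (fixture frame 53, 42; top at 30 mm). Next is case B.

Call:
play_rows([
  [[-0.376,-0.247,0,0,0,0,0],[-0.376,-0.247,0.1,0,0,0,0],[-0.376,-0.247,0.3,0,0,0,0],[-0.376,-0.247,0.44,0,0,0,0],[-0.376,-0.247,0.498,0,0,0,0],[-0.376,-0.247,0.498,0,0,0,0],[-0.376,-0.247,0.498,0,0,0,0],[-0.376,-0.247,0.498,0,0,0,0]],
])

```text
time_s: 8.1
ee_pos: [0.4766, -0.2851, 0.033]
eef_rot: [3.139, 0.002, 1.508]
force: [-0.0, 0.7, 0.2]
grip_width: 0.0472
grip_force: 0.0
```

Call:
play_rows([
  [[0,0,0,0,0,0,-0.7],[0,0,0,0,0,0,-0.7],[0,0,0,0,0,0,-0.7],[0,0,0,0,0,0,-0.7]],
])

```text
time_s: 8.5
ee_pos: [0.4755, -0.285, 0.0313]
eef_rot: [3.141, 0.0, 1.508]
force: [0.2, 0.3, 2.2]
grip_width: 0.0216
grip_force: 25.0
```

Call:
play_rows([
  [[0,0,-0.1,0,0,0,-0.7],[0,0,-0.3,0,0,0,-0.7],[0,0,-0.5,0,0,0,-0.7],[0,0,-0.5,0,0,0,-0.7]],
])

```text
time_s: 8.9
ee_pos: [0.4774, -0.2864, 0.1626]
eef_rot: [3.133, 0.005, 1.508]
force: [0.4, -0.4, -0.8]
grip_width: 0.0217
grip_force: 25.0
```

Call:
play_rows([
  [[0.96,0.1,0,0,0,0,-0.7],[0.96,0.1,0,0,0,0,-0.7],[0.96,0.1,0,0,0,0,-0.7],[0.96,0.1,0,0,0,0,-0.7],[0.96,0.1,0,0,0,0,-0.7]],
])

```text
time_s: 9.4
ee_pos: [0.5152, -0.0446, 0.1554]
eef_rot: [-3.141, -0.0, 1.508]
force: [0.8, -0.7, 0.2]
grip_width: 0.0219
grip_force: 25.0
```

Call:
play_rows([
  [[0.316,0.031,0,0,0,0,-0.7],[0.316,0.031,0,0,0,0,-0.7],[0.316,0.031,0.2,0,0,0,-0.7],[0.316,0.031,0.36,0,0,0,-0.7],[0.316,0.031,0.44,0,0,0,-0.7],[0.316,0.031,0.482,0,0,0,-0.7],[0.316,0.031,0.482,0,0,0,-0.7],[0.316,0.031,0.482,0,0,0,-0.7],[0.316,0.031,0.482,0,0,0,-0.7]],
])

```text
time_s: 10.3
ee_pos: [0.5285, 0.0313, 0.0359]
eef_rot: [3.141, -0.0, 1.507]
force: [0.2, -0.2, -0.9]
grip_width: 0.0216
grip_force: 25.0
```

Call:
play_rows([
  [[0,0,0,0,0,0,-0.2],[0,0,0,0,0,0,-0.2],[0,0,0,0,0,0,-0.2],[0,0,-0.1,0,0,0,-0.1],[0,0,-0.3,0,0,0,0],[0,0,-0.48,0,0,0,0],[0,0,-0.48,0,0,0,0]],
])

```text
time_s: 11.0
ee_pos: [0.5305, 0.0314, 0.1614]
eef_rot: [3.132, -0.001, 1.508]
force: [0.8, -0.4, -0.9]
grip_width: 0.0469
grip_force: 0.0
```

Call:
play_rows([
  [[-0.9,-0.2,0,0,0,0,0],[-0.9,-0.2,0,0,0,0,0],[-0.9,-0.2,0,0,0,0,0],[-0.9,-0.2,0,0,0,0,0],[-0.9,-0.2,0,0,0,0,0]],
])

```text
time_s: 11.5
ee_pos: [0.4627, -0.1926, 0.155]
eef_rot: [-3.141, 0.0, 1.506]
force: [0.9, -0.0, 0.2]
grip_width: 0.0469
grip_force: 0.0
```

Call:
play_rows([
  [[-0.422,-0.226,0,0,0,0,0],[-0.422,-0.226,0.1,0,0,0,0],[-0.422,-0.226,0.3,0,0,0,0],[-0.422,-0.226,0.44,0,0,0,0],[-0.422,-0.226,0.498,0,0,0,0],[-0.422,-0.226,0.498,0,0,0,0],[-0.422,-0.226,0.498,0,0,0,0],[-0.422,-0.226,0.498,0,0,0,0],[-0.422,-0.226,0.498,0,0,0,0]],
])

```text
time_s: 12.4
ee_pos: [0.4011, -0.2918, 0.0312]
eef_rot: [3.141, 0.0, 1.508]
force: [-0.5, -0.2, 0.5]
grip_width: 0.0471
grip_force: 0.0
```

Call:
play_rows([
  [[0,0,0,0,0,0,-0.7],[0,0,0,0,0,0,-0.7],[0,0,0,0,0,0,-0.7],[0,0,0,0,0,0,-0.7],[0,0,-0.1,0,0,0,-0.7],[0,0,-0.3,0,0,0,-0.7],[0,0,-0.5,0,0,0,-0.7],[0,0,-0.5,0,0,0,-0.7]],
])

```text
time_s: 13.2
ee_pos: [0.4029, -0.2933, 0.162]
eef_rot: [3.134, 0.006, 1.508]
force: [0.5, -1.3, -0.2]
grip_width: 0.0215
grip_force: 24.9
```

Call:
play_rows([
  [[0.96,0.1,0,0,0,0,-0.7],[0.96,0.1,0,0,0,0,-0.7],[0.96,0.1,0,0,0,0,-0.7],[0.96,0.1,0,0,0,0,-0.7],[0.96,0.1,0,0,0,0,-0.7]],
])

```text
time_s: 13.7
ee_pos: [0.4409, -0.0515, 0.1555]
eef_rot: [-3.141, -0.0, 1.508]
force: [0.8, -0.1, -1.4]
grip_width: 0.0217
grip_force: 24.9
```

Call:
play_rows([
  [[0.362,0.111,0,0,0,0,-0.7],[0.362,0.111,0,0,0,0,-0.7],[0.362,0.111,0.2,0,0,0,-0.7],[0.362,0.111,0.36,0,0,0,-0.7],[0.362,0.111,0.44,0,0,0,-0.7],[0.362,0.111,0.482,0,0,0,-0.7],[0.362,0.111,0.482,0,0,0,-0.7],[0.362,0.111,0.482,0,0,0,-0.7],[0.362,0.111,0.482,0,0,0,-0.7]],
])

```text
time_s: 14.6
ee_pos: [0.4749, 0.0347, 0.036]
eef_rot: [3.14, -0.0, 1.507]
force: [0.0, -0.1, 0.1]
grip_width: 0.0219
grip_force: 25.0
```

Call:
play_rows([
  [[0,0,0,0,0,0,-0.2],[0,0,0,0,0,0,-0.2],[0,0,0,0,0,0,-0.2],[0,0,-0.1,0,0,0,-0.1],[0,0,-0.3,0,0,0,0],[0,0,-0.48,0,0,0,0],[0,0,-0.48,0,0,0,0]],
])

```text
time_s: 15.3
ee_pos: [0.4769, 0.0348, 0.161]
eef_rot: [3.132, -0.001, 1.508]
force: [-0.0, 0.9, -0.9]
grip_width: 0.0462
grip_force: 0.0
```

Call:
play_rows([
  [[-0.9,0,0,0,0,0,0],[-0.9,0,0,0,0,0,0],[-0.9,0,0,0,0,0,0],[-0.9,0,0,0,0,0,0],[-0.9,0,0,0,0,0,0]],
])

```text
time_s: 15.8
ee_pos: [0.4596, -0.1929, 0.155]
eef_rot: [-3.141, 0.0, 1.505]
force: [0.7, 1.1, -0.9]
grip_width: 0.0469
grip_force: 0.0
```

```bash
python3 - <<'E'
from plan import *
cases(); cases("side"); print(get_obs()["ee_pos"]*1000)
E
```

```text
tray (array([ 538.9, -363.2]), (64.6, 21.8), np.float64(1.502)) 26.2
tray (array([ 408.4, -394.5]), (28.9, 21.8), np.float64(1.434)) 26.4
pocket [53.2 41.4] (68.7, 22.1) -1.566 30.3
pocket [-0.4 43. ] (69.9, 21.9) -1.569 30.6
pocket [-54.2  42. ] (69.1, 22.3) -1.557 30.5
tray (array([ 538.6, -362.4]), (70.2, 23.3), np.float64(1.524)) 26.0
tray (array([ 482.2, -371.7]), (71.8, 23.5), np.float64(-1.479)) 25.7
tray (array([ 409.6, -375.2]), (70.5, 22.2), np.float64(1.499)) 25.8
pocket [-55.5  59.4] (44.1, 22.0) 1.508 30.5
[ 459.71177986 -192.38790241  154.77026964]
```

Three cases are in pockets, flat and centred, and the rest are undisturbed. Next is case F (far row), to pocket (+54, -42).

Call:
play_rows([
  [[-0.666,0.356,0,0,0,0,0],[-0.666,0.356,0,0,0,0,0],[-0.666,0.356,0.05,0,0,0,0],[-0.666,0.356,0.2,0,0,0,0],[-0.666,0.356,0.36,0,0,0,0],[-0.666,0.356,0.46,0,0,0,0],[-0.666,0.356,0.498,0,0,0,0],[-0.666,0.356,0.498,0,0,0,0],[-0.666,0.356,0.498,0,0,0,0],[-0.666,0.356,0.498,0,0,0,0]],
])

```text
time_s: 16.9
ee_pos: [0.5395, -0.3618, 0.033]
eef_rot: [3.139, 0.002, 1.508]
force: [-0.5, 0.4, -0.2]
grip_width: 0.0469
grip_force: 0.0
```

Call:
play_rows([
  [[0,0,0,0,0,0,-0.7],[0,0,0,0,0,0,-0.7],[0,0,0,0,0,0,-0.7],[0,0,0,0,0,0,-0.7],[0,0,-0.1,0,0,0,-0.7],[0,0,-0.3,0,0,0,-0.7],[0,0,-0.5,0,0,0,-0.7],[0,0,-0.5,0,0,0,-0.7]],
])

```text
time_s: 17.7
ee_pos: [0.5406, -0.3631, 0.1637]
eef_rot: [3.132, 0.006, 1.508]
force: [-0.1, 0.3, -0.8]
grip_width: 0.0221
grip_force: 25.0
```

Call:
play_rows([
  [[0.96,0.05,0,0,0,0,-0.7],[0.96,0.05,0,0,0,0,-0.7],[0.96,0.05,0,0,0,0,-0.7],[0.96,0.05,0,0,0,0,-0.7],[0.96,0.05,0,0,0,0,-0.7]],
])

```text
time_s: 18.2
ee_pos: [0.5661, -0.1203, 0.1556]
eef_rot: [-3.141, -0.0, 1.508]
force: [0.4, -0.3, -0.7]
grip_width: 0.0217
grip_force: 25.0
```

Call:
play_rows([
  [[0.27,0.025,0,0,0,0,-0.7],[0.27,0.025,0,0,0,0,-0.7],[0.27,0.025,0.2,0,0,0,-0.7],[0.27,0.025,0.36,0,0,0,-0.7],[0.27,0.025,0.44,0,0,0,-0.7],[0.27,0.025,0.482,0,0,0,-0.7],[0.27,0.025,0.482,0,0,0,-0.7],[0.27,0.025,0.482,0,0,0,-0.7],[0.27,0.025,0.482,0,0,0,-0.7]],
])

```text
time_s: 19.1
ee_pos: [0.5771, -0.056, 0.0361]
eef_rot: [3.14, 0.0, 1.507]
force: [0.4, -0.5, -0.5]
grip_width: 0.0221
grip_force: 25.0
```

Call:
play_rows([
  [[0,0,0,0,0,0,-0.2],[0,0,0,0,0,0,-0.2],[0,0,0,0,0,0,-0.2],[0,0,-0.1,0,0,0,-0.1],[0,0,-0.3,0,0,0,0],[0,0,-0.48,0,0,0,0],[0,0,-0.48,0,0,0,0]],
])

```text
time_s: 19.8
ee_pos: [0.5791, -0.0562, 0.1619]
eef_rot: [3.132, 0.001, 1.508]
force: [0.6, -0.4, -0.9]
grip_width: 0.0465
grip_force: 0.0
```

Call:
play_rows([
  [[-0.95,-0.15,0,0,0,0,0],[-0.95,-0.15,0,0,0,0,0],[-0.95,-0.15,0,0,0,0,0],[-0.95,-0.15,0,0,0,0,0],[-0.95,-0.15,0,0,0,0,0]],
])

```text
time_s: 20.3
ee_pos: [0.5232, -0.2929, 0.1549]
eef_rot: [-3.141, -0.0, 1.507]
force: [-0.1, 0.4, -0.3]
grip_width: 0.047
grip_force: 0.0
```

Call:
play_rows([
  [[-0.335,-0.148,0,0,0,-0.0236,0],[-0.335,-0.148,0.05,0,0,-0.0236,0],[-0.335,-0.148,0.2,0,0,-0.0236,0],[-0.335,-0.148,0.36,0,0,-0.0236,0],[-0.335,-0.148,0.46,0,0,-0.0236,0],[-0.335,-0.148,0.498,0,0,-0.0236,0],[-0.335,-0.148,0.498,0,0,-0.0236,0],[-0.335,-0.148,0.498,0,0,-0.0236,0],[-0.335,-0.148,0.498,0,0,-0.0236,0]],
])

```text
time_s: 21.2
ee_pos: [0.4828, -0.3722, 0.0326]
eef_rot: [3.14, 0.002, 1.656]
force: [-0.0, 0.3, 0.0]
grip_width: 0.047
grip_force: 0.0
```

Call:
play_rows([
  [[0,0,0,0,0,0,-0.7],[0,0,0,0,0,0,-0.7],[0,0,0,0,0,0,-0.7],[0,0,0,0,0,0,-0.7],[0,0,-0.1,0,0,0,-0.7],[0,0,-0.3,0,0,0.0236,-0.7],[0,0,-0.5,0,0,0.0236,-0.7],[0,0,-0.5,0,0,0.0236,-0.7]],
])

```text
time_s: 22.0
ee_pos: [0.484, -0.3734, 0.1632]
eef_rot: [3.133, 0.007, 1.508]
force: [-0.5, -1.4, -0.9]
grip_width: 0.0218
grip_force: 25.0
```

Call:
play_rows([
  [[0.96,0.05,0,0,0,0,-0.7],[0.96,0.05,0,0,0,0,-0.7],[0.96,0.05,0,0,0,0,-0.7],[0.96,0.05,0,0,0,0,-0.7],[0.96,0.05,0,0,0,0,-0.7]],
])

```text
time_s: 22.5
ee_pos: [0.5095, -0.1306, 0.1557]
eef_rot: [-3.141, -0.0, 1.509]
force: [0.9, -0.1, -1.2]
grip_width: 0.0217
grip_force: 25.0
```

Call:
play_rows([
  [[0.325,0.032,0,0,0,0,-0.7],[0.325,0.032,0,0,0,0,-0.7],[0.325,0.032,0.2,0,0,0,-0.7],[0.325,0.032,0.36,0,0,0,-0.7],[0.325,0.032,0.44,0,0,0,-0.7],[0.325,0.032,0.482,0,0,0,-0.7],[0.325,0.032,0.482,0,0,0,-0.7],[0.325,0.032,0.482,0,0,0,-0.7],[0.325,0.032,0.482,0,0,0,-0.7]],
])

```text
time_s: 23.4
ee_pos: [0.5232, -0.0526, 0.036]
eef_rot: [3.141, 0.0, 1.508]
force: [0.3, -0.4, -0.6]
grip_width: 0.0218
grip_force: 25.0
```

Call:
play_rows([
  [[0,0,0,0,0,0,-0.2],[0,0,0,0,0,0,-0.2],[0,0,0,0,0,0,-0.2],[0,0,-0.1,0,0,0,-0.1],[0,0,-0.3,0,0,0,0],[0,0,-0.48,0,0,0,0],[0,0,-0.48,0,0,0,0]],
])

```text
time_s: 24.1
ee_pos: [0.5252, -0.0528, 0.1614]
eef_rot: [3.132, 0.001, 1.508]
force: [-0.4, -0.0, -1.0]
grip_width: 0.047
grip_force: 0.0
```

Call:
play_rows([
  [[-0.95,-0.2,0,0,0,0,0],[-0.95,-0.2,0,0,0,0,0],[-0.95,-0.2,0,0,0,0,0],[-0.95,-0.2,0,0,0,0,0],[-0.95,-0.2,0,0,0,0,0]],
])

```text
time_s: 24.6
ee_pos: [0.4568, -0.2885, 0.155]
eef_rot: [-3.141, -0.0, 1.507]
force: [0.9, 0.3, -0.4]
grip_width: 0.047
grip_force: 0.0
```

Call:
play_rows([
  [[-0.365,-0.171,0,0,0,0,0],[-0.365,-0.171,0.05,0,0,0,0],[-0.365,-0.171,0.2,0,0,0,0],[-0.365,-0.171,0.36,0,0,0,0],[-0.365,-0.171,0.46,0,0,0,0],[-0.365,-0.171,0.498,0,0,0,0],[-0.365,-0.171,0.498,0,0,0,0],[-0.365,-0.171,0.498,0,0,0,0],[-0.365,-0.171,0.498,0,0,0,0]],
])

```text
time_s: 25.5
ee_pos: [0.4102, -0.3752, 0.0324]
eef_rot: [3.14, 0.002, 1.508]
force: [-0.4, 0.1, 0.3]
grip_width: 0.0471
grip_force: 0.0
```

Call:
play_rows([
  [[0,0,0,0,0,0,-0.7],[0,0,0,0,0,0,-0.7],[0,0,0,0,0,0,-0.7],[0,0,0,0,0,0,-0.7],[0,0,-0.1,0,0,0,-0.7],[0,0,-0.3,0,0,0,-0.7],[0,0,-0.5,0,0,0,-0.7],[0,0,-0.5,0,0,0,-0.7]],
])

```text
time_s: 26.3
ee_pos: [0.4113, -0.3765, 0.1626]
eef_rot: [3.134, 0.007, 1.508]
force: [-0.4, 0.5, -0.8]
grip_width: 0.0219
grip_force: 25.0
```

Call:
play_rows([
  [[0.96,0.05,0,0,0,0,-0.7],[0.96,0.05,0,0,0,0,-0.7],[0.96,0.05,0,0,0,0,-0.7],[0.96,0.05,0,0,0,0,-0.7],[0.96,0.05,0,0,0,0,-0.7]],
])

```text
time_s: 26.8
ee_pos: [0.4368, -0.1336, 0.1555]
eef_rot: [-3.141, -0.0, 1.508]
force: [0.9, 0.0, -0.7]
grip_width: 0.0219
grip_force: 25.0
```

Call:
play_rows([
  [[0.355,0.105,0,0,0,0,-0.7],[0.355,0.105,0,0,0,0,-0.7],[0.355,0.105,0.2,0,0,0,-0.7],[0.355,0.105,0.36,0,0,0,-0.7],[0.355,0.105,0.44,0,0,0,-0.7],[0.355,0.105,0.482,0,0,0,-0.7],[0.355,0.105,0.482,0,0,0,-0.7],[0.355,0.105,0.482,0,0,0,-0.7],[0.355,0.105,0.482,0,0,0,-0.7]],
])

```text
time_s: 27.7
ee_pos: [0.4691, -0.0491, 0.0357]
eef_rot: [3.141, 0.0, 1.507]
force: [0.1, 0.3, -0.4]
grip_width: 0.0216
grip_force: 25.0
```

Call:
play_rows([
  [[0,0,0,0,0,0,-0.2],[0,0,0,0,0,0,-0.2],[0,0,0,0,0,0,-0.2],[0,0,-0.1,0,0,0,-0.1],[0,0,-0.3,0,0,0,0],[0,0,-0.5,0,0,0,0],[0,0,-0.66,0,0,0,0]],
])

```text
time_s: 28.4
ee_pos: [0.469, -0.0491, 0.2034]
eef_rot: [3.14, 0.0, 1.508]
force: [-0.0, -0.0, -0.6]
grip_width: 0.0466
grip_force: 0.0
```

Call:
play_rows([
  [[-0.95,0,0,0,0,0,0],[-0.95,0,0,0,0,0,0],[-0.95,0,0,0,0,0,0],[-0.95,0,0,0,0,0,0],[-0.95,0,0,0,0,0,0],[-0.95,0,0,0,0,0,0]],
])

```text
time_s: 29.0
ee_pos: [0.4531, -0.2897, 0.2001]
eef_rot: [-3.141, 0.0, 1.504]
force: [-0.5, 0.4, -0.3]
grip_width: 0.0471
grip_force: 0.0
```

```bash
cat >> plan.py <<'E'
def plate(c):
    P=cloud(c); H=hsv(c); x,y,z=P[...,0],P[...,1],P[...,2]
    m=(H[...,0]>100)&(H[...,0]<125)&(H[...,1]>120)&(z<.16)&(x>.3)&(x<.68)
    for b in blobs(m,P,300): q=P[b]; print("plate",rect(q[:,:2]),(np.median(q[:,2])*1000).round(1)); X,Y=np.median(q[:,:2],0)
    m=(z>.03)&(z<.05)&(abs(x-X)<.06)&(abs(y-Y)<.06)
    for b in blobs(m,P,10): q=P[b]; print("rib",rect(q[:,:2]),(np.median(q[:,2])*1000).round(1))
E
python3 - <<'E'
from plan import *
c=cases(); plate(c); cv2.imwrite("pics/top2.png",cv2.resize(c["frame"][160:300,60:360,::-1],None,fx=2.6,fy=2.6,interpolation=cv2.INTER_CUBIC))
c=cases("side"); plate(c); print(get_obs()["ee_pos"]*1000)
E
```

```text
pocket [53.1 41.4] (68.7, 22.7) -1.559 30.4
pocket [ 53.  -41.5] (69.0, 22.5) 1.558 30.1
pocket [-0.6 42.9] (69.7, 22.2) -1.57 30.5
pocket [ -0.8 -41.5] (69.9, 22.2) -1.568 30.1
pocket [-54.2  41.8] (68.8, 22.0) -1.56 30.5
pocket [-55.1 -42. ] (69.7, 21.8) 1.563 30.5
plate (array([505.3, 312. ]), (209.8, 152.5), np.float64(-1.551)) 8.9
rib (array([505.4, 311. ]), (58.4, 14.9), np.float64(0.014)) 39.9
pocket [-55.3  36.7] (64.1, 21.9) -1.562 29.9Traceback (most recent call last):
  File "<stdin>", line 3, in <module>
  File "plan.py", line 20, in plate
    m=(z>.03)&(z<.05)&(abs(x-X)<.06)&(abs(y-Y)<.06)
                             ^
UnboundLocalError: cannot access local variable 'X' where it is not associated with a value
```

View pics/top2.png

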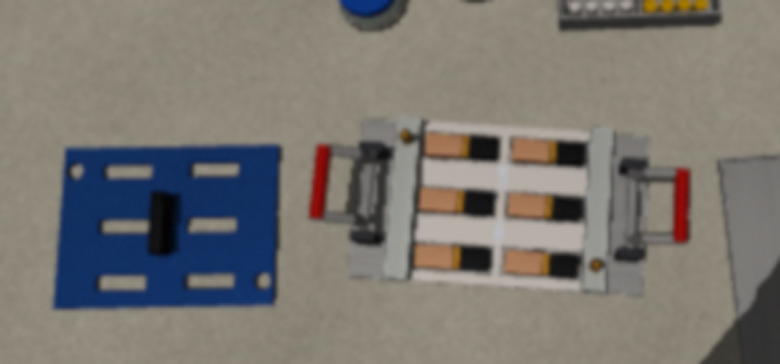

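All six cases sit flat in pockets at (±54/0, ±42). The plate is at crop (165, 228), its holes at top-left (77, 171) and bottom-right (263, 281) matching the brass pins (407, 136) and (596, 265), so no half turn is needed. I'll go to the plate.

Call:
play_rows([
  [[0.9,0.02,0,0,0,0,0.3],[0.9,0.02,0,0,0,0,0.3],[0.9,0.02,0,0,0,0,0.3],[0.9,0.02,0,0,0,0,0.3],[0.9,0.02,0,0,0,0,0.3]],
])

```text
time_s: 29.6
ee_pos: [0.4727, -0.0575, 0.2008]
eef_rot: [3.141, -0.0, 1.511]
force: [-0.4, 0.4, -0.1]
grip_width: 0.0608
grip_force: 0.0
```

Call:
play_rows([
  [[0.9,0.02,0,0,0,0,0.3],[0.9,0.02,0,0,0,0,0.3],[0.9,0.02,0,0,0,0,0.3],[0.9,0.02,0,0,0,0,0.3],[0.9,0.02,0,0,0,0,0.3]],
])

```text
time_s: 30.1
ee_pos: [0.4912, 0.1669, 0.2007]
eef_rot: [3.141, -0.001, 1.512]
force: [0.9, 0.2, 0.0]
grip_width: 0.061
grip_force: 0.0
```

Call:
play_rows([
  [[0.596,0.015,0,0,0,-0.263,0.3],[0.596,0.015,0,0,0,-0.263,0.3],[0.596,0.015,0,0,0,-0.263,0.3],[0.596,0.015,0,0,0,-0.263,0.3],[0.596,0.015,0,0,0,-0.263,0.3],[0.596,0.015,0,0,0,-0.263,0.3],[0.596,0.015,0,0,0,-0.263,0.3],[0.596,0.015,0,0,0,-0.263,0.3],[0.596,0.015,0,0,0,-0.263,0.3],[0.596,0.015,0,0,0,-0.263,0.3]],
])

```text
time_s: 31.1
ee_pos: [0.5043, 0.312, 0.2007]
eef_rot: [3.141, -0.0, 3.016]
force: [0.0, 0.5, -0.6]
grip_width: 0.0611
grip_force: 0.0
```

```bash
python3 - <<'E'
from plan import *
o=get_obs(); print(o["ee_pos"]*1000,o["eef_rot"],o["qpos"].round(2))
E
```

```text
[504.32294319 311.95560086 200.67305501] [ 3.14145631e+00 -2.51633617e-05  3.01555012e+00] [ 0.49  0.41  1.42  0.    1.3  -0.95]
```

Call:
play_rows([
  [[0,0,0.2,0,0,0,0.3],[0,0,0.2,0,0,0,0.3],[0,0,0.2,0,0,0,0.3],[0,0,0.2,0,0,0,0.3],[0,0,0.2,0,0,0,0.3]],
])

```text
time_s: 31.6
ee_pos: [0.5059, 0.3113, 0.1523]
eef_rot: [3.14, 0.002, 3.008]
force: [-0.1, -0.7, -0.1]
grip_width: 0.061
grip_force: 0.0
```

```bash
python3 - <<'E'
from plan import *
o=get_obs(); p=o["ee_pos"]*1000; y=o["eef_rot"][2]; print(p,o["eef_rot"],d(p,[505.4,310.8,32],y),"turn",(y-np.pi-.018)/2/np.pi)
E
```

```text
[505.94378669 311.33907269 152.34215937] [3.14011059e+00 2.01857313e-03 3.00755834e+00] [ 0.002 -0.002  0.481] turn -0.024197012743490707
```

Call:
play_rows([
  [[0,0,0.1,0,0,-0.024,0.3],[0,0,0.25,0,0,-0.024,0.3],[0,0,0.36,0,0,-0.024,0.3],[0,0,0.44,0,0,-0.024,0.3],[0,0,0.472,0,0,-0.024,0.3],[0,0,0.472,0,0,-0.024,0.3],[0,0,0.472,0,0,-0.024,0.3],[0,0,0.472,0,0,-0.024,0.3]],
], grip_force=50)

```text
time_s: 32.4
ee_pos: [0.5062, 0.3112, 0.034]
eef_rot: [3.141, 0.002, -3.125]
force: [0.7, 0.3, -0.2]
grip_width: 0.0609
grip_force: 0.0
```

Call:
play_rows([
  [[0,0,0,0,0,0,-0.9],[0,0,0,0,0,0,-0.9],[0,0,0,0,0,0,-0.9],[0,0,0,0,0,0,-0.9],[0,0,0,0,0,0,-0.9],[0,0,0,0,0,0,-0.9],[0,0,0,0,0,0,-0.9]],
])

```text
time_s: 33.1
ee_pos: [0.5055, 0.311, 0.0324]
eef_rot: [3.141, 0.0, -3.125]
force: [-0.5, 1.2, 0.4]
grip_width: 0.0137
grip_force: 50.0
```

Call:
play_rows([
  [[0,0,-0.05,0,0,0,-0.9],[0,0,-0.15,0,0,0,-0.9],[0,0,-0.3,0,0,0,-0.9],[0,0,-0.45,0,0,0,-0.9],[0,0,-0.56,0,0,0,-0.9],[0,0,-0.56,0,0,0,-0.9],[0,0,-0.56,0,0,0,-0.9]],
])

```text
time_s: 33.8
ee_pos: [0.5052, 0.3106, 0.1716]
eef_rot: [-3.141, -0.001, -3.125]
force: [-0.6, -0.1, -5.5]
grip_width: 0.0135
grip_force: 50.0
```

```bash
python3 - <<'E'
from plan import *
o=get_obs(); p=o["ee_pos"]*1000; print(p,o["eef_rot"],o["grip_width"],o["grip_force"])
for n in("top","side"):
    c=camera(n); P=cloud(c); H=hsv(c); z=P[...,2]
    m=(H[...,0]>100)&(H[...,0]<125)&(H[...,1]>120)&(P[...,0]<.68)&(z>.1)
    for b in blobs(m,P,60): q=P[b]; A=np.c_[q[:,:2],np.ones(len(q))]; print(n,b.sum(),rect(q[:,:2]),np.median(q[:,2])*1000,"slope",np.linalg.lstsq(A,q[:,2],rcond=None)[0][:2].round(3))
    if n=="top": cv2.imwrite("pics/top3.png",cv2.resize(c["frame"][120:320,40:340,::-1],None,fx=2.6,fy=2.6,interpolation=cv2.INTER_CUBIC))
E
```

```text
[505.15900543 310.60475478 171.63837385] [-3.14117067e+00 -6.97046433e-04 -3.12484816e+00] 0.01345855874985171 49.997761845588684
top 2850 (array([500.3, 282.6]), (164.1, 154.4), np.float64(0.018)) 148.12973446704908 slope [-0.034 -0.096]
side 1428 (array([503.5, 306.7]), (213.8, 152.6), np.float64(-1.559)) 146.94872144077996 slope [0.    0.003]
```

View pics/top3.png

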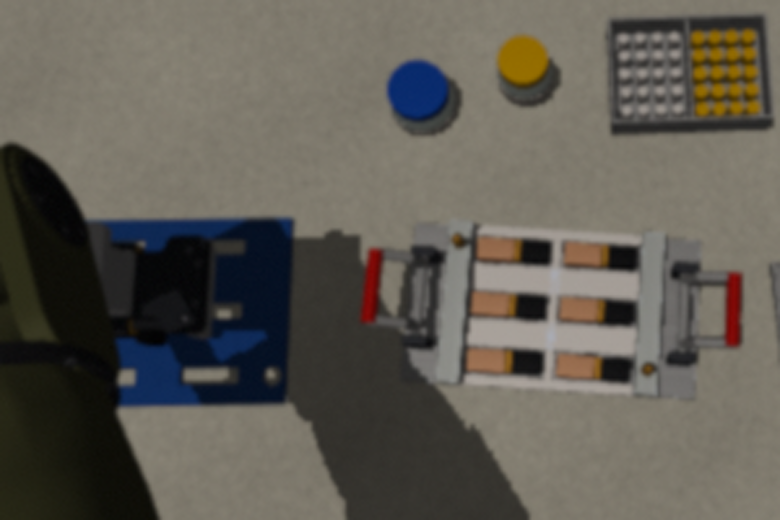

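The plate is held level, with the top view showing it lifted at crop (200, 310), partly hidden by the arm. I'll carry it over the fixture.

Call:
play_rows([
  [[-0.005,-0.08,0,0,0,0,-0.9],[-0.01,-0.24,0,0,0,0,-0.9],[-0.015,-0.4,0,0,0,0,-0.9],[-0.02,-0.56,0,0,0,0,-0.9],[-0.025,-0.72,0,0,0,0,-0.9],[-0.03,-0.88,0,0,0,0,-0.9]],
])

```text
time_s: 34.5
ee_pos: [0.5159, 0.0894, 0.1708]
eef_rot: [-3.141, -0.003, -3.125]
force: [-0.3, 0.3, -4.5]
grip_width: 0.0137
grip_force: 50.0
```

Call:
play_rows([
  [[-0.0285,-0.14,0,0,0,0.0129,-0.9],[-0.0285,-0.28,0,0,0,0.0129,-0.9],[-0.0285,-0.37,0,0,0,0.0129,-0.9],[-0.0285,-0.407,0,0,0,0.0129,-0.9],[-0.0285,-0.407,0.1,0,0,0.0129,-0.9],[-0.0285,-0.407,0.2,0,0,0.0129,-0.9],[-0.0285,-0.407,0.28,0,0,0.0129,-0.9],[-0.0285,-0.407,0.28,0,0,0.0129,-0.9],[-0.0285,-0.407,0.28,0,0,0.0129,-0.9]],
])

```text
time_s: 35.4
ee_pos: [0.5255, -0.0102, 0.1024]
eef_rot: [3.141, -0.001, 3.078]
force: [0.2, 0.0, -4.3]
grip_width: 0.0139
grip_force: 50.0
```

```bash
python3 - <<'E'
from plan import *
o=get_obs(); p=o["ee_pos"]*1000; print(p,o["eef_rot"],o["grip_width"],o["grip_force"])
ims=[]
for n in("top","side"):
    c=camera(n); P=cloud(c); H=hsv(c); z=P[...,2]
    m=(H[...,0]>100)&(H[...,0]<125)&(H[...,1]>120)&(P[...,0]<.65)&(z>.05)
    for b in blobs(m,P,60): q=P[b]; print(n,b.sum(),rect(q[:,:2]),np.median(q[:,2])*1000)
    u=proj(c,np.array([.5255,-.0106,.06])).astype(int); im=c["frame"][u[1]-75:u[1]+75,u[0]-100:u[0]+100,::-1]
    ims.append(cv2.resize(im,(400,300),interpolation=cv2.INTER_CUBIC)); np.savez(n+"4.npz",**c)
cv2.imwrite("pics/hover.png",cv2.hconcat(ims))
E
```

```text
[525.46803981 -10.19471737 102.37209124] [ 3.14149095e+00 -1.03890266e-03  3.07774348e+00] 0.013891029501488437 49.99794244766235
top 540 (array([510.2, -91.8]), (172.6, 46.1), np.float64(-0.122)) 78.61873051780205
side 2022 (array([524.7, -11.7]), (213.0, 154.7), np.float64(1.512)) 79.0112321091554
```

View pics/hover.png

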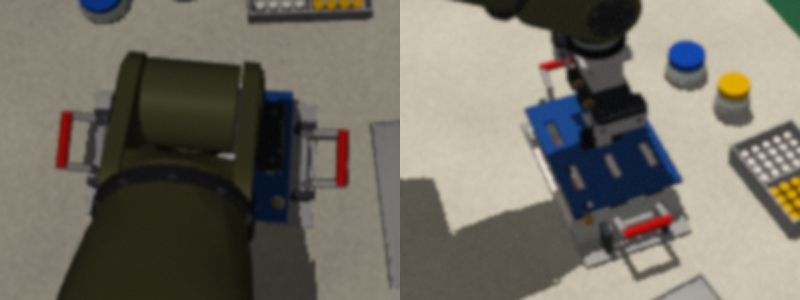

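The top view shows the pin2 tip through the hole at (279, 202), so the plate is aligned over the fixture. I'll lower it gently and watch the forces.

Call:
play_rows([
  [[0,0,0.02,0,0,0,-0.9],[0,0,0.04,0,0,0,-0.9],[0,0,0.055,0,0,0,-0.9],[0,0,0.064,0,0,0,-0.9],[0,0,0.064,0,0,0,-0.9],[0,0,0.064,0,0,0,-0.9]],
])

```text
time_s: 36.1
ee_pos: [0.5256, -0.0106, 0.0865]
eef_rot: [3.142, 0.0, 3.077]
force: [0.2, 0.9, -5.0]
grip_width: 0.0136
grip_force: 50.0
```

```bash
python3 - <<'E'
from plan import *
o=get_obs(); print(o["ee_pos"]*1000,o["force"].round(1),o["moment"].round(2))
E
```

```text
[525.61493474 -10.63413987  86.51335257] [ 0.2  0.9 -5. ] [ 0.06  0.04 -0.  ]
```

Call:
play_rows([
  [[0,0,0.012,0,0,0,-0.9],[0,0,0.012,0,0,0,-0.9],[0,0,0.012,0,0,0,-0.9]],
])

```text
time_s: 36.4
ee_pos: [0.5256, -0.0106, 0.0834]
eef_rot: [3.142, -0.0, 3.077]
force: [-0.0, -0.2, -4.3]
grip_width: 0.0135
grip_force: 50.0
```

```bash
python3 - <<'E'
from plan import *
o=get_obs(); print(o["ee_pos"]*1000,o["force"].round(1),o["moment"].round(2))
E
```

```text
[525.55988558 -10.60980582  83.4260309 ] [-0.  -0.2 -4.3] [ 0.03 -0.01 -0.01]
```

Call:
play_rows([
  [[0,0,0.016,0,0,0,-0.9],[0,0,0.032,0,0,0,-0.9],[0,0,0.044,0,0,0,-0.9],[0,0,0.052,0,0,0,-0.9],[0,0,0.052,0,0,0,-0.9],[0,0,0.052,0,0,0,-0.9]],
])

```text
time_s: 37.0
ee_pos: [0.5256, -0.0106, 0.0705]
eef_rot: [-3.142, 0.0, 3.077]
force: [0.2, 0.2, -4.8]
grip_width: 0.0134
grip_force: 50.0
```

Call:
play_rows([
  [[0,0,0.008,0,0,0,-0.9],[0,0,0.012,0,0,0,-0.9],[0,0,0.016,0,0,0,-0.9],[0,0,0.016,0,0,0,-0.9],[0,0,0.016,0,0,0,-0.9]],
])

```text
time_s: 37.5
ee_pos: [0.5255, -0.0106, 0.0664]
eef_rot: [3.142, -0.0, 3.077]
force: [-0.1, 0.4, -5.5]
grip_width: 0.0137
grip_force: 50.0
```

Call:
play_rows([
  [[0,0,0.004,0,0,0,-0.9],[0,0,0.004,0,0,0,-0.9],[0,0,0.004,0,0,0,-0.3],[0,0,0.004,0,0,0,-0.3],[0,0,0.004,0,0,0,-0.3],[0,0,0.004,0,0,0,-0.3]],
])

```text
time_s: 38.1
ee_pos: [0.5257, -0.0106, 0.0655]
eef_rot: [-3.142, 0.0, 3.077]
force: [-0.5, 0.4, -1.2]
grip_width: 0.0328
grip_force: 0.0
```

Call:
play_rows([
  [[0,0,-0.06,0,0,0,-0.3],[0,0,-0.2,0,0,0,-0.2],[0,0,-0.4,0,0,0,-0.15],[0,0,-0.4,0,0,0,-0.15],[0,0,-0.4,0,0,0,-0.15]],
])

```text
time_s: 38.6
ee_pos: [0.5259, -0.0106, 0.1662]
eef_rot: [-3.142, 0.002, 3.077]
force: [0.6, -0.2, 0.0]
grip_width: 0.0399
grip_force: 0.0
```

```bash
python3 - <<'E'
from plan import *
o=get_obs(); p=o["ee_pos"]*1000; print(p,o["eef_rot"],o["grip_width"])
c=camera("side"); P=cloud(c); H=hsv(c); z=P[...,2]
m=(H[...,0]>100)&(H[...,0]<125)&(H[...,1]>120)&(P[...,0]<.65)&(z>.02)&(z<.08)
for b in blobs(m,P,60): q=P[b]; q=q[(q[:,2]>.037)&(q[:,2]<.047)]; A=np.c_[q[:,:2],np.ones(len(q))]; print(len(q),rect(q[:,:2]),np.median(q[:,2])*1000,"slope",np.linalg.lstsq(A,q[:,2],rcond=None)[0][:2].round(3))
q=(o["ee_pos"][:2]*1000-F); print("tcp fix",q@ex,q@ey)
def arc(r0,t0,dz=6,n=17):
    t=np.deg2rad(np.linspace(t0,156,n)); Y=124+r0*np.cos(t); Z=47+r0*np.sin(t)+dz
    print("start |y|,z",Y[0].round(1),Z[0].round(1)); print(np.c_[(Y-Y[0])/250,-(Z-Z[0])/250].round(3).tolist())
arc(56,52.2); arc(56,45.8)
E
```

```text
[525.89476432 -10.63338641 166.16124184] [-3.14152737e+00  2.05490292e-03  3.07734522e+00] 0.03992199724762241
2203 (array([523.4, -11.2]), (212.0, 152.8), np.float64(1.507)) 42.408209241442286 slope [-0.    -0.001]
tcp fix 0.38978729024233477 0.09133514718495128
start |y|,z 158.3 97.2
[[0.0, -0.0], [-0.021, -0.014], [-0.043, -0.026], [-0.067, -0.036], [-0.091, -0.042], [-0.116, -0.046], [-0.142, -0.047], [-0.167, -0.045], [-0.192, -0.04], [-0.216, -0.033], [-0.239, -0.022], [-0.261, -0.01], [-0.281, 0.006], [-0.3, 0.023], [-0.316, 0.042], [-0.33, 0.063], [-0.342, 0.086]]
start |y|,z 163.0 93.1
[[0.0, -0.0], [-0.02, -0.018], [-0.043, -0.033], [-0.067, -0.045], [-0.092, -0.054], [-0.118, -0.06], [-0.145, -0.063], [-0.172, -0.063], [-0.199, -0.059], [-0.225, -0.053], [-0.25, -0.043], [-0.273, -0.03], [-0.295, -0.015], [-0.315, 0.003], [-0.333, 0.023], [-0.348, 0.046], [-0.361, 0.069]]
```

The plate rests flush: its top face is at 42.4 mm and level. Now the left clamp, straddling the bar, gripping lightly and following the arc.

Call:
play_rows([
  [[0,0.2,0,0,0,0,-0.15],[0,0.4,0,0,0,0,-0.15],[0,0.6,0,0,0,0,-0.15],[0,0.633,0,0,0,0,-0.15],[0,0.633,0.1,0,0,0,-0.15],[0,0.633,0.2,0,0,0,-0.15],[0,0.633,0.271,0,0,0,-0.15],[0,0.633,0.271,0,0,0,-0.15],[0,0.633,0.271,0,0,0,-0.15]],
], grip_force=12)

```text
time_s: 39.55
ee_pos: [0.5356, 0.1469, 0.0974]
eef_rot: [-3.141, -0.001, 3.077]
force: [0.2, -0.1, 0.0]
grip_width: 0.0402
grip_force: 0.0
```

Call:
play_rows([
  [[0,0,0,0,0,0,-0.8],[0,0,0,0,0,0,-0.8],[0,0,0,0,0,0,-0.8],[0,0,0,0,0,0,-0.8],[0,0,0,0,0,0,-0.8]],
])

```text
time_s: 40.05
ee_pos: [0.5362, 0.1482, 0.0988]
eef_rot: [3.14, 0.002, 3.077]
force: [-0.5, 5.6, 4.7]
grip_width: 0.0136
grip_force: 12.0
```

```bash
python3 - <<'E'
from plan import *
o=get_obs(); p=o["ee_pos"]*1000; q=p[:2]-F; print(p,q@ex,q@ey,o["grip_width"],o["grip_force"],o["force"])
E
```

```text
[536.19956371 148.23863379  98.76697232] 0.6718258943394936 159.29695108696063 0.013633406391628055 12.002551853656769 [-0.53779742  5.59092277  4.73293888]
```

Call:
play_rows([
  [[0,-0.021,-0.014,0,0,0,-0.8],[0,-0.043,-0.026,0,0,0,-0.8],[0,-0.067,-0.036,0,0,0,-0.8],[0,-0.091,-0.042,0,0,0,-0.8],[0,-0.116,-0.046,0,0,0,-0.8],[0,-0.142,-0.047,0,0,0,-0.8],[0,-0.167,-0.045,0,0,0,-0.8],[0,-0.192,-0.04,0,0,0,-0.8],[0,-0.216,-0.033,0,0,0,-0.8]],
])

```text
time_s: 40.95
ee_pos: [0.5323, 0.093, 0.1059]
eef_rot: [3.141, 0.0, 3.077]
force: [-0.0, 3.8, 2.9]
grip_width: 0.0133
grip_force: 12.0
```

Call:
play_rows([
  [[0,-0.023,0.011,0,0,0,-0.8],[0,-0.045,0.023,0,0,0,-0.8],[0,-0.065,0.039,0,0,0,-0.8],[0,-0.084,0.056,0,0,0,-0.8],[0,-0.1,0.075,0,0,0,-0.8],[0,-0.114,0.096,0,0,0,-0.8],[0,-0.12,0.107,0,0,0,-0.8],[0,-0.12,0.107,0,0,0,-0.8]],
])

```text
time_s: 41.75
ee_pos: [0.5309, 0.0644, 0.0796]
eef_rot: [3.14, 0.002, 3.077]
force: [1.4, 11.4, 6.5]
grip_width: 0.0134
grip_force: 12.0
```

```bash
python3 - <<'E'
from plan import *
o=get_obs(); p=o["ee_pos"]*1000; q=p[:2]-F; print(p,q@ex,q@ey,o["grip_width"],o["grip_force"],o["force"])
E
```

```text
[530.87673748  64.39218683  79.55643295] 0.6383919090093018 75.28172609970977 0.01338098559583884 11.998066753149033 [ 1.3968942  11.37512967  6.50690352]
```

Call:
play_rows([
  [[0,0,0,0,0,0,-0.4],[0,0,0,0,0,0,-0.4],[0,0,0,0,0,0,-0.4],[0,0,-0.08,0,0,0,-0.4],[0,0,-0.2,0,0,0,-0.4],[0,0,-0.2,0,0,0,-1],[0,0,-0.2,0,0,0,-1],[0,0,-0.2,0,0,0,-1],[0,0,-0.2,0,0,0,-1]],
])

```text
time_s: 42.65
ee_pos: [0.5299, 0.0634, 0.1282]
eef_rot: [-3.141, -0.002, 3.077]
force: [-0.7, 0.2, 0.0]
grip_width: 0.0009
grip_force: 0.0
```

Call:
play_rows([
  [[0,0,0.05,0,0,0,-1],[0,0,0.09,0,0,0,-1],[0,0,0.11,0,0,0,-1],[0,0,0.122,0,0,0,-1],[0,0,0.126,0,0,0,-1],[0,0,0.13,0,0,0,-1],[0,0,0.13,0,0,0,-1]],
])

```text
time_s: 43.35
ee_pos: [0.5302, 0.0634, 0.098]
eef_rot: [-3.141, -0.0, 3.077]
force: [-11.6, -0.9, 19.2]
grip_width: 0.0005
grip_force: 9.6
```

Call:
play_rows([
  [[0,0,-0.08,0,0,0,-1],[0,0,-0.2,0,0,0,-1],[0,0,-0.35,0,0,0,-0.5],[0,0,-0.35,0,0,0,-0.15],[0,0,-0.35,0,0,0,-0.15]],
])

```text
time_s: 43.85
ee_pos: [0.5305, 0.0635, 0.1844]
eef_rot: [3.141, 0.001, 3.077]
force: [-0.6, 0.2, -1.1]
grip_width: 0.0213
grip_force: 0.0
```

```bash
cat >> plan.py <<'E'
def clamps(n):
    c=camera(n); P=cloud(c); H=hsv(c); x,y,z=P[...,0],P[...,1],P[...,2]
    m=((H[...,0]<6)|(H[...,0]>174))&(H[...,1]>150)&(z>.05)&(abs(x-.525)<.1)
    for b in blobs(m,P,10):
        q=P[b].mean(0)*1000; r=q[:2]-F; print(n,"bar",b.sum(),(r@ex).round(1),(r@ey).round(1),q[2].round(1))
    return c
E
python3 - <<'E'
from plan import *
o=get_obs(); p=o["ee_pos"]*1000; q=p[:2]-F; print(p,q@ex,q@ey,o["grip_width"],o["force"])
clamps("side"); clamps("top")
E
```

```text
[530.47899096  63.48160014 184.37085078] 0.2987634820404848 74.3479044158662 0.02130516468850874 [-0.63210449  0.23300575 -1.12793958]
side bar 70 -0.2 70.5 77.5
side bar 116 0.0 -166.6 91.0
top bar 139 -1.7 -163.0 92.1
```

The left clamp is down, with the bar top at about 79 mm under load. Now the right clamp.

Call:
play_rows([
  [[0,-0.2,0,0,0,0,-0.15],[0,-0.4,0,0,0,0,-0.15],[0,-0.6,0,0,0,0,-0.15],[0,-0.8,0,0,0,0,-0.15],[0,-0.949,0,0,0,0,-0.15],[0,-0.949,0.1,0,0,0,-0.15],[0,-0.949,0.2,0,0,0,-0.15],[0,-0.949,0.3,0,0,0,-0.15],[0,-0.949,0.362,0,0,0,-0.15],[0,-0.949,0.362,0,0,0,-0.15]],
])

```text
time_s: 44.95
ee_pos: [0.5136, -0.1727, 0.0905]
eef_rot: [3.14, -0.005, 3.077]
force: [0.1, 0.7, 0.6]
grip_width: 0.0404
grip_force: 0.0
```

Call:
play_rows([
  [[0,0,0,0,0,0,-0.15],[0,0,0,0,0,0,-0.8],[0,0,0,0,0,0,-0.8],[0,0,0,0,0,0,-0.8],[0,0,0,0,0,0,-0.8],[0,0,0,0,0,0,-0.8]],
], grip_force=12)

```text
time_s: 45.55
ee_pos: [0.5152, -0.1735, 0.0941]
eef_rot: [-3.141, 0.001, 3.077]
force: [-0.8, -1.0, 3.4]
grip_width: 0.0133
grip_force: 12.0
```

Call:
play_rows([
  [[0,0.02,-0.018,0,0,0,-0.8],[0,0.043,-0.033,0,0,0,-0.8],[0,0.067,-0.045,0,0,0,-0.8],[0,0.092,-0.054,0,0,0,-0.8],[0,0.118,-0.06,0,0,0,-0.8],[0,0.145,-0.063,0,0,0,-0.8],[0,0.172,-0.063,0,0,0,-0.8],[0,0.199,-0.059,0,0,0,-0.8],[0,0.225,-0.053,0,0,0,-0.8]],
])

```text
time_s: 46.45
ee_pos: [0.519, -0.1169, 0.1072]
eef_rot: [-3.141, 0.001, 3.077]
force: [2.0, -4.5, 3.0]
grip_width: 0.0136
grip_force: 12.0
```

Call:
play_rows([
  [[0,0.025,0.01,0,0,0,-0.8],[0,0.048,0.023,0,0,0,-0.8],[0,0.07,0.038,0,0,0,-0.8],[0,0.09,0.056,0,0,0,-0.8],[0,0.108,0.076,0,0,0,-0.8],[0,0.123,0.099,0,0,0,-0.8],[0,0.13,0.111,0,0,0,-0.8],[0,0.13,0.111,0,0,0,-0.8]],
])

```text
time_s: 47.25
ee_pos: [0.5206, -0.0843, 0.0785]
eef_rot: [3.141, -0.001, 3.077]
force: [3.6, -1.3, -2.8]
grip_width: 0.0133
grip_force: 12.0
```

```bash
python3 - <<'E'
from plan import *
o=get_obs(); p=o["ee_pos"]*1000; q=p[:2]-F; print(p,q@ex,q@ey,o["grip_width"],o["grip_force"],o["force"])
E
```

```text
[520.61943295 -84.32013392  78.47031862] -0.23588380225829508 -73.78135544435331 0.013279576481237367 12.000346630811691 [ 3.60074179 -1.3148469  -2.78818708]
```

Call:
play_rows([
  [[0,0,0,0,0,0,-0.4],[0,0,0,0,0,0,-0.4],[0,0,0,0,0,0,-0.4],[0,0,-0.08,0,0,0,-0.4],[0,0,-0.2,0,0,0,-0.4],[0,0,-0.2,0,0,0,-1],[0,0,-0.2,0,0,0,-1],[0,0,-0.2,0,0,0,-1],[0,0,-0.2,0,0,0,-1]],
])

```text
time_s: 48.15
ee_pos: [0.5204, -0.0846, 0.1283]
eef_rot: [3.141, -0.002, 3.077]
force: [-0.1, -0.4, -0.9]
grip_width: 0.0012
grip_force: 0.0
```

Call:
play_rows([
  [[0,0,0.05,0,0,0,-1],[0,0,0.09,0,0,0,-1],[0,0,0.11,0,0,0,-1],[0,0,0.122,0,0,0,-1],[0,0,0.126,0,0,0,-1],[0,0,0.13,0,0,0,-1],[0,0,0.13,0,0,0,-1]],
])

```text
time_s: 48.85
ee_pos: [0.5207, -0.0844, 0.098]
eef_rot: [3.141, -0.0, 3.078]
force: [-10.1, 4.0, 19.1]
grip_width: 0.0006
grip_force: 9.8
```

Call:
play_rows([
  [[0,0,-0.08,0,0,0,-1],[0,0,-0.2,0,0,0,-1],[0,0,-0.35,0,0,0,-1],[0,-0.2,-0.4,0,0,0,-1],[0,-0.4,-0.4,0,0,0,-1],[0,-0.6,-0.4,0,0,0,-1],[0,-0.8,-0.4,0,0,0,-1],[0,-0.9,-0.4,0,0,0,-1],[0,-0.9,-0.4,0,0,0,-1],[0,-0.9,-0.4,0,0,0,-1]],
])

```text
time_s: 49.85
ee_pos: [0.5062, -0.3093, 0.1963]
eef_rot: [3.141, -0.0, 3.076]
force: [-0.9, 0.6, -0.1]
grip_width: 0.0006
grip_force: 0.0
```

```bash
python3 - <<'E'
from plan import *
o=get_obs(); print(o["ee_pos"],o["force"])
c=clamps("top"); cv2.imwrite("pics/end.png",cv2.resize(c["frame"][120:300,120:360,::-1],None,fx=3.2,fy=3.2,interpolation=cv2.INTER_CUBIC))
P=cloud(c);H=hsv(c); z=P[...,2]
m=(H[...,0]>100)&(H[...,0]<125)&(H[...,1]>120)&(P[...,0]<.65)&(z>.037)&(z<.047); q=P[m]; A=np.c_[q[:,:2],np.ones(len(q))]
r=q[:,:2]*1000-F; print("plate in fixture",rect(np.c_[r@ex,r@ey]/1000),np.median(q[:,2])*1000,np.linalg.lstsq(A,q[:,2],rcond=None)[0][:2].round(3))
E
```

```text
[ 0.5061851  -0.30925317  0.19625251] [-0.93668225  0.62409168 -0.12522012]
top bar 136 -1.2 74.1 79.0
top bar 140 -1.3 -72.7 78.6
plate in fixture (array([-0.8, -0.9]), (207.4, 153.8), np.float64(1.568)) 42.64756957664106 [-0.  0.]
```

View pics/end.png

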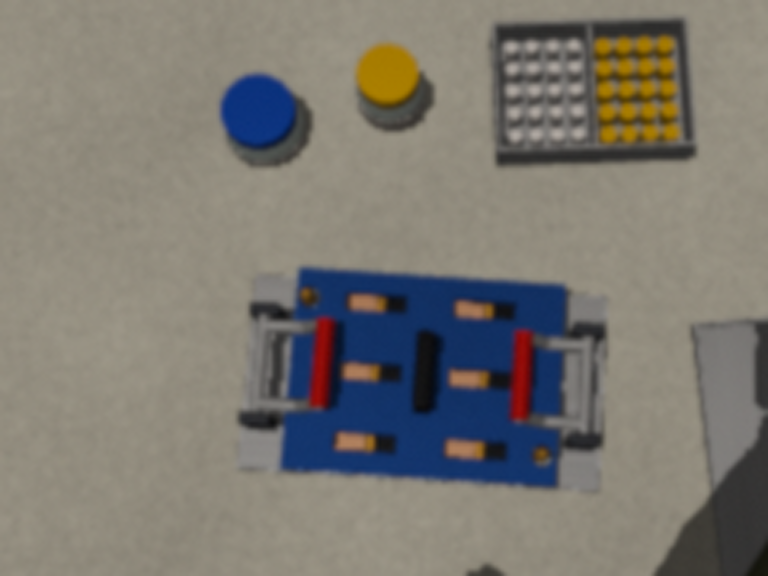

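The final view shows both red bars down at (322, 362) and (522, 375), at ±74 mm with tops at 79 mm. The plate is flush over both pins and all six cases are visible through its windows. I'll hand it in.

```bash
python3 -c "
from station import workorder; print(workorder.hand_in())"
```

```text
the job is handed in; nothing more can be done
None
```

The job is handed in at about 50 s: all six cases are in their own pockets, the mask plate is flush over both pins and both clamps are down by the last camera check; the hand-in call returned no verdict.

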